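# Press a capped flask down in the sprung ring

## Robot

A 6-joint arm with a two-finger parallel gripper is mounted at the origin on the work surface. World frame = base frame: x ahead of the robot, y to its left, z up, the work surface at z = 0. Lengths are in m, angles in rad, forces in N, time in s.
With the tool pointing down it reaches from about 0.25 to 0.8 m from the base axis. Payload 8.5 kg.
Tool frame: the origin (TCP) lies where the fingers leave the gripper's body, on its centre line; the fingertips stand 73 mm ahead of it and the grasp point (between the pads) lies 54 mm ahead of it; z points along the fingers, x is the direction in which the jaws open and shut, and the axes are right-handed (so a half turn about z gives the same grasp; the last joint's range is limited). The gripper opens to 85 mm and grips with 20 to 120 N. Pads are 22 mm wide; open, the fingers measure 114 mm over their backs; the gripper's body (76 mm by 85 mm) begins 54 mm behind the grasp point. The pads swing forward as they close: fully open they stand 13 mm farther back than shut.
Start: joints at [-1.161, 0.238, -0.013, 1.319, 0, 1.571], TCP at [0.209, -0.481, 0.304] pointing down, gripper open.
Joint ranges: [-2.66, 2.66], [-1.03, 1.9], [-1.14, 1.46], [-1.82, 2.27], [-1.45, 1.34], [-3.14, 3.14]. Speed limits (rad/s): [2.22, 2.22, 2.79, 3.14, 3.14, 3.14].

## Interface

Orientations are given as a 3x3 rotation matrix whose columns are the frame's x, y, z axes.
In Python, from station import monitor, viewer, order gives the robot as it stands.
- The arm moves only by the tool apply_moves, never from a script. Its argument "moves" is a list of rows, each an object of numbers: "tx", "ty", "tz": the shift along the tool's x, y, z in units of 30 mm (1.0 is 30 mm); "ax", "ay", "az": the turn, a rotation vector about the tool's x, y, z in units of 4 degrees (1.0 is 4 degrees); "fingers": the closure, from -1 (fully open) to 1 (shut), so that 0 is half open. A call has 1 to 5 rows; each row shifts and turns the pose as measured when the row begins, along the tool's axes as they then stand; what a row does not reach is not made up. A row lasts 1/8 s, in which the tool goes at most 62.5 mm and 10.7 degrees, less where a joint would pass 70% of its speed; a pose out of reach is approached as far as the arm can. A call with a number of a shift or a turn outside -1 to 1 is refused whole. A call with a gripper value outside its range is refused whole. The fingers move at their own pace and stop on an object; "newtons" is the grip in N (left out, the last holds). Time passes only in rows, so rows that do not move let the fingers close. It gives the time, the measured TCP pose, the force and the opening at its end, in the units of the state.
- monitor.get_obs(): the state, without advancing time (a new reading comes with each control period).
- viewer.capture(name): name is "scene" or "top"; returns (picture, depth): 384x512x3 uint8, blue, green, red; 384x512 float32, m along the optical axis (not along the pixel's ray), 0 where there is no reading.
- viewer.camera_info(name): a dict with "camera_matrix" (3x3 intrinsics, pixels), "dist_coeffs" ([k1, k2, p1, p2, k3] as OpenCV has them; the pictures are not rectified), "rvec" (rotation vector, rad) and "tvec" (3), from world to camera coordinates, as OpenCV has them. Camera axes: x right, y down, z forward; pixel columns grow to the right and rows downward; lengths in m; the calibration is good to about 2 mm. A picture is of the moment at which its call begins. camera_info takes no time and is no camera call.
- order.hand_in(): hands the job in, once; it reports no verdict.
The state is a dict: "time": time; "joint_pos": joint angles; "joint_velocities": joint speeds; "joint_efforts": joint torques, N m; "tool_pos": TCP position; "tool_rot": TCP orientation; "wrist_force": force on the tool from outside, world axes, zero at the start; "wrist_torque": the same for the moment, N m; "width": finger opening in m.
Only numpy, scipy, OpenCV 4.12 (cv2) and the standard library are available. Lean on these libraries where they do the work, as an engineer would, in place of code of your own. Each camera call takes 0.05 s, during which the arm holds its last target.

## Task

Set the loose lid on the flask so that it sits level and fully down on the rim, then lift the capped flask upright and lower it into the ring of the spring cradle. Press it down until the ring is fully down at its bottom stop, and finish holding it pressed there, flask upright and lid still on; do not let go or back off at the end. Leave the mouse, drink bottle and scissors where they are.

Things in the scene. Friction and masses are not known exactly. Their poses are not given: they have to be found in the camera images.
- lid_mid (a point): Centre of the loose wooden lid, on its axis, half-way up; z points up out of the knob. The lid is round and 28 mm high: a tapered plug at the bottom (20 mm wide, 17 mm at its tip, 8 mm high), then a disc 34 mm wide and 4 mm thick, then a straight round knob 18 mm wide and 16 mm high. The point lies 14 mm above the plug's tip, 2 mm above the top face of the disc and 14 mm under the knob's top. At the start it stands on its plug on the desk, knob up. About 30 g.
- flask_mid (a point): Centre of the round metal flask, on its axis, half-way up (56 mm above its foot, 56 mm below its rim); z points up along the neck. The flask is 112 mm high: a ball-shaped bulb 76 mm wide (ball centre 31 mm above the foot, so 25 mm below this point) cut flat to a 44 mm wide foot, and a straight neck 42 mm wide outside from 63 mm above the foot up to the rim. 0.25 to 0.4 kg, heavy at the bottom. At the start it stands open and upright on the desk.
- flask_rim (a point): Centre of the flask's open mouth, level with the rim, on the axis, 112 mm above the foot; z points up out of the mouth. The mouth is 26 mm wide inside (thick double wall, 8 mm) and 49 mm deep, so the lid's plug enters with 3 mm of play all round, and the lid's disc never stands out past the neck. With the lid fully down, lid_mid is 6 mm above this point.
- ring_seat (a point): Centre of the top face of the cradle's ring; it moves down with the ring; z points up. Metal ring 84 mm wide outside, 60 mm hole, 10 mm thick, on springs round three posts (tops 66 mm above the desk, 54 mm from the axis) over a fixed plywood disc base 136 mm wide. The ring's top is 50 mm above the desk when free and 30 mm when fully down. The flask's bulb rests in the hole; seated, flask_mid is about 48 mm above this point.
- ring_body (a joint): How far the ring is pushed down, in m: 0 free (up), 0.020 fully down on its stop. The springs push up with about 6 N from the start, rising to about 16 N fully down, so the capped flask's weight alone (2.8 to 4.2 N) does not move it.
- cradle: The whole spring cradle, fixed to the desk; origin under the centre of its base, on the ring's axis.
- flask: The flask itself; origin at the centre of its foot.
- lid: The lid itself; origin at the tip of its plug (underside centre).
- mouse: Bystander: black computer mouse on a blue mat, about 90 mm long, 29 mm high; origin on its underside.
- drink: Bystander: capped red drink bottle, 66 mm wide, 190 mm high; origin under its centre.
- scissors: Bystander: scissors lying flat, about 195 mm long, 9 mm high; origin under the pivot.

How it is judged:
On the way, in this order (a step that is already met when the one before it is completed fails the run):
1. the lid sits level and fully down on the rim of the flask (distance between lid_mid and flask_rim below 0.01 m and angle between the z axis of lid_mid and the z axis of flask_rim, either way round below 0.08 rad), for 0.3 s.
2. the capped flask sits upright in the ring, lid on (all of step 1 and horizontal distance between flask_mid and ring_seat below 0.01 m and z of flask_mid in the frame of ring_seat between 0.043 and 0.052 m and angle between flask_mid's own z axis and vertical below 0.15 rad), for 0.2 s.
At the end, for the whole second after the job is handed in: Ring pressed down more than 17 of 20 mm by the flask, which bears on it with over 8 N, upright within 0.15 rad, centred within 10 mm; lid level (0.08 rad) and within about 2 mm of fully down on the rim; the robot still pressing and holding it so (all of step 2 and value of joint ring_body above 0.017 m and contact force between flask and cradle above 8 N and (contact force between any of the fingers, the arm and flask above 1 N or contact force between any of the fingers, the arm and lid above 1 N)); the arm keeps its last pose, push and grip.
It fails at once if mouse pushed more than 30 mm (distance of mouse from where it was at the start of the episode above 0.03 m).
It fails at once if drink pushed more than 30 mm (distance of drink from where it was at the start of the episode above 0.03 m).
It fails at once if scissors pushed more than 30 mm (distance of scissors from where it was at the start of the episode above 0.03 m).
It fails at once if the flask is tipped over (more than 0.6 rad) (angle between flask_mid's own z axis and vertical above 0.6 rad).
It also fails if it takes over 54 s, if anything falls off the work surface, if the arm or the gripper's body presses on something with over 40 N, if the wrist force passes 120 N, or if a joint passes its speed limit or range.

## Working session

There is one attempt and no reset: what is moved stays moved. The work goes in short steps, Python scripts to look and compute and a tool call to move; the robot and the scene stay as the last step left them, time stands still between calls to the robot, and variables do not carry over. Pictures are saved under pics/ and viewed, and the job is handed in when it is done.

Besides the shell and the picture viewer there is one more tool, called as a command line: name --argument value ..., lists and objects as JSON in quotes. apply_moves: Moves the arm, as the interface text tells. Shifts and turns lie within -1 to 1; 1 stands for 30 mm of shift or 4 degrees of turn. Its arguments: {"type":"object","properties":{"moves":{"type":"array"},"newtons":{"type":"number"}},"required":["moves"]}

```bash
ls; mkdir -p pics
cat > h.py <<'E'
import numpy as np, cv2
from station import monitor, viewer, order
def cam(n):
    c=viewer.camera_info(n); K=np.array(c["camera_matrix"],float);d=np.array(c["dist_coeffs"],float)
    R,_=cv2.Rodrigues(np.array(c["rvec"],float)); t=np.array(c["tvec"],float).ravel()
    return K,d,R,t
def ray(n,uv):
    K,d,R,t=cam(n); p=cv2.undistortPoints(np.array(uv,float).reshape(-1,1,2),K,d).reshape(-1,2)
    D=np.c_[p,np.ones(len(p))]@R; return -R.T@t, D
def plane(n,uv,z):
    o,D=ray(n,uv); return o+D*((z-o[2])/D[:,2])[:,None]
def pts(n,dep):
    K,d,R,t=cam(n); v,u=np.mgrid[:dep.shape[0],:dep.shape[1]]
    o,D=ray(n,np.c_[u.ravel(),v.ravel()]); return (o+D*dep.reshape(-1,1)).reshape(*dep.shape,3)
def proj(n,P):
    K,d,R,t=cam(n); return cv2.projectPoints(np.array(P,float).reshape(-1,3),cv2.Rodrigues(R)[0],t,K,d)[0].reshape(-1,2)
E
python3 - <<'E'
from h import *
print(monitor.get_obs())
for n in("scene","top"):
    p,d=viewer.capture(n); cv2.imwrite(f"pics/{n}0.png",p); np.save(n+"0.npy",d)
    K,dd,R,t=cam(n); print(n,-R.T@t,R[2],K[0,0])
E
```

```text
pics
{'time': 0.0, 'joint_pos': array([-1.16093812e+00,  2.38789966e-01, -1.42300048e-02,  1.31921285e+00,
       -1.60934334e-05,  1.57079859e+00]), 'joint_velocities': array([-0.0016007 ,  0.00092847, -0.00110251, -0.00015512,  0.00187814,
       -0.00135452]), 'joint_efforts': array([-2.01306662e-03, -5.38784695e+01,  3.46433187e+01,  1.86348514e-02,
       -1.66697159e-04,  3.51332062e-06]), 'tool_pos': array([ 0.20907685, -0.48124038,  0.30328218]), 'tool_rot': array([[ 3.98476790e-01, -9.17178228e-01, -5.87173930e-04],
       [-9.17177291e-01, -3.98477223e-01,  1.31110753e-03],
       [-1.43649472e-03,  1.60966728e-05, -9.99998968e-01]]), 'wrist_force': array([ 0.19342842, -0.07253196,  0.47404337]), 'wrist_torque': array([-0.02263649,  0.00416603,  0.01377449]), 'width': 0.08556540173472779}
scene [ 1.07666893 -0.93946533  0.93009244] [-0.37119742  0.69025661 -0.62109442] 422.0907873610785
top [0.44626635 0.00481916 1.11465006] [ 0.13470952 -0.00334374 -0.99087949] 361.1949408256881
```

View pics/scene0.png

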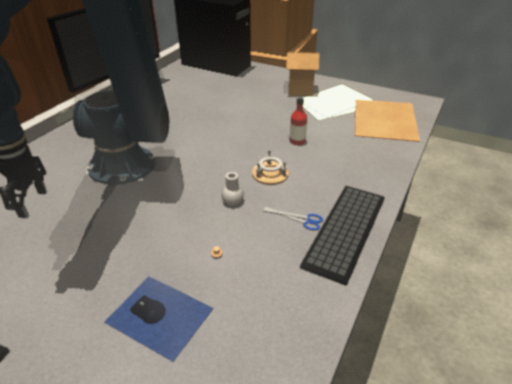

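View pics/top0.png

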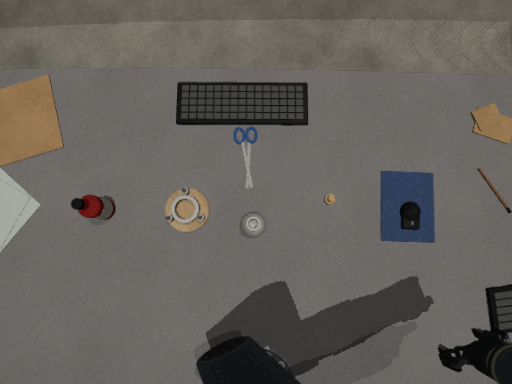

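The flask is at scene (233,188) / top (253,224), the lid at scene (217,253) / top (330,199), and the cradle at scene (270,170) / top (186,210). The scissors lie at top (247,155), near the flask. Next I'll measure them.

Run:
```python
from h import *
ims=[]
for n,cs in(("top",[(253,224),(330,199),(186,210)]),("scene",[(233,188),(217,253),(270,170)])):
    p=cv2.imread(f"pics/{n}0.png"); d=np.load(n+"0.npy"); P=pts(n,d)
    row=[]
    for (u,v) in cs:
        row.append(cv2.resize(p[v-28:v+28,u-28:u+28],(260,260),interpolation=cv2.INTER_NEAREST))
        Q=P[v-28:v+28,u-28:u+28].reshape(-1,3); ok=(d[v-28:v+28,u-28:u+28].ravel()>0)
        Q=Q[ok]; h=Q[Q[:,2]>0.008]
        zt=np.percentile(h[:,2],97) if len(h) else 0
        top=h[h[:,2]>zt-0.008]
        print(n,(u,v),len(h),"zmax",h[:,2].max(),"desk",np.median(Q[Q[:,2]<0.008][:,2]),"c",h.mean(0),"topmean",top.mean(0),top[:,:2].min(0),top[:,:2].max(0))
    ims.append(np.hstack(row))
cv2.imwrite("pics/crops.png",np.vstack(ims))
```

```text
top (253, 224) 505 zmax 0.11782526422120754 desk 0.0006406944796110148 c [0.48550721 0.01081933 0.06768225] topmean [0.4870109  0.01061612 0.11262611] [ 0.46862328 -0.00816609] [0.50752287 0.03071975]
top (330, 199) 93 zmax 0.034427212741177105 desk 0.00046737513966688127 c [ 0.56666752 -0.22562897  0.0178959 ] topmean [ 0.56859271 -0.22539971  0.02871337] [ 0.56013318 -0.23389289] [ 0.57591799 -0.21718166]
top (186, 210) 1534 zmax 0.07093420523376825 desk 0.0008141796840968052 c [0.52881625 0.20937843 0.0240467 ] topmean [0.52990261 0.21202317 0.0528483 ] [0.49066559 0.15611836] [0.59215742 0.2622513 ]
scene (233, 188) 659 zmax 0.11564553935310329 desk 0.00024061766088478986 c [0.49626814 0.0270237  0.05701735] topmean [0.48865626 0.00483429 0.11058411] [ 0.46631122 -0.01503356] [0.50939158 0.02627712]
scene (217, 253) 80 zmax 0.029668373360982936 desk -0.0021074801227926043 c [ 0.57184723 -0.23341929  0.01653876] topmean [ 0.57080241 -0.23104521  0.02518902] [ 0.56151306 -0.23992642] [ 0.57911708 -0.22180271]
scene (270, 170) 778 zmax 0.06996728791684148 desk 0.0005946481103227264 c [0.5345469  0.20124829 0.02676377] topmean [0.53283747 0.20346869 0.06125917] [0.49438957 0.15479857] [0.59323136 0.25882955]
```

View pics/crops.png

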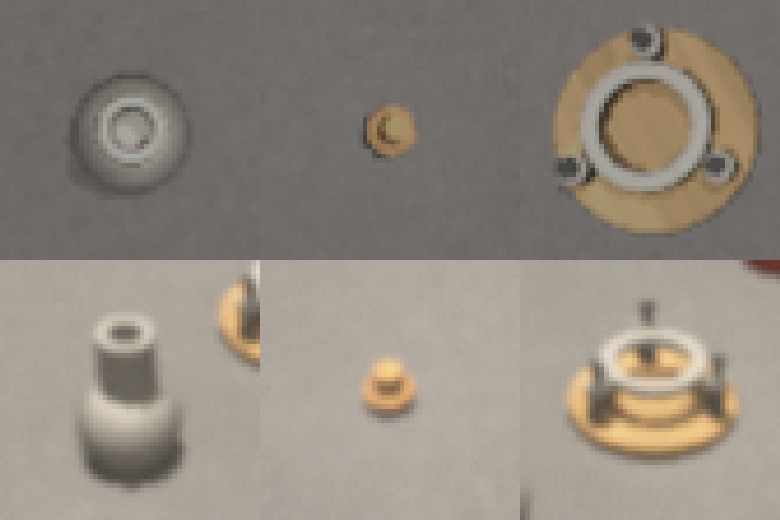

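```bash
cat > meas.py <<'E'
from h import *
def comp(m,near):
    n,l,s,c=cv2.connectedComponentsWithStats(m.astype(np.uint8)); 
    k=min((i for i in range(1,n) if s[i,4]>15),key=lambda i:np.hypot(*(c[i]-near))); return l==k
def hull(m):
    c=max(cv2.findContours(m.astype(np.uint8),cv2.RETR_EXTERNAL,cv2.CHAIN_APPROX_NONE)[0],key=len); return cv2.convexHull(c).reshape(-1,2).astype(float)
def circ(P):
    (x,y),r=cv2.minEnclosingCircle(P[:,:2].astype(np.float32))
    A=np.c_[2*P[:,:2],np.ones(len(P))]; s=np.linalg.lstsq(A,(P[:,:2]**2).sum(1),rcond=None)[0]
    return s[:2],np.sqrt(s[2]+s[0]**2+s[1]**2)
E
python3 - <<'E'
from meas import *
for n in("top","scene"):
    p=cv2.imread(f"pics/{n}0.png"); d=np.load(n+"0.npy"); Z=pts(n,d)
    hsv=cv2.cvtColor(p,cv2.COLOR_BGR2HSV); 
    f,l,r=dict(top=[(253,224),(330,199),(186,210)],scene=[(233,177),(217,253),(268,166)])[n]
    g=hsv[...,2]; v,u=np.mgrid[:384,:512]
    near=lambda c,R:(abs(u-c[0])<R)&(abs(v-c[1])<R)
    print(n,"rim px V:",g[f[1]-8:f[1]+9:2,f[0]-9:f[0]+10:2].tolist() if 0 else "")
    # rim by depth
    m=near(f,20)&(Z[...,2]>0.105); print("rim depth circ",circ(plane(n,hull(m),0.112)),m.sum())
    # lid wooden colour
    m=near(l,14)&(hsv[...,1]>90); h=hull(m); print("lid wood px",m.sum(),h.mean(0),circ(plane(n,h,0.010)))
    m=near(l,14)&(Z[...,2]>0.021); 
    if m.sum()>5: print("knob top",m.sum(),circ(plane(n,hull(m),0.028)))
    m=near(r,30)&(hsv[...,1]<45)&(abs(Z[...,2]-0.05)<0.008)&(g>110); print("ring",m.sum(),circ(plane(n,hull(m),0.050)))
    m=near(r,40)&(hsv[...,1]>70)&(hsv[...,0]>8)&(hsv[...,0]<30)&(Z[...,2]<0.02); h=hull(m); zz=np.median(Z[m][:,2]); print("base",zz,circ(plane(n,h,zz)))
E
```

```text
top rim px V: 
rim depth circ (array([0.4874116 , 0.01044368]), np.float64(0.020342194089418907)) 118
lid wood px 84 [329.88888889 198.22222222] (array([ 0.56959208, -0.22601109]), np.float64(0.015587787560414786))
knob top 34 (array([ 0.56838513, -0.22547824]), np.float64(0.008785341362043043))
ring 334 (array([0.53543153, 0.22098228]), np.float64(0.050090996386540465))
base 0.012761748929615457 (array([0.53069325, 0.21164856]), np.float64(0.06665131723373084))
scene rim px V: 
rim depth circ (array([0.48886588, 0.00357529]), np.float64(0.022835088998713823)) 82
lid wood px 80 [215.9 252.3] (array([ 0.57008349, -0.22750527]), np.float64(0.017674542566892285))
knob top 31 (array([ 0.5714076 , -0.23341043]), np.float64(0.00951871321634559))
ring 201 (array([0.53258989, 0.20932292]), np.float64(0.05842567662230793))
base 0.011940579448672217 (array([0.53402493, 0.20275625]), np.float64(0.06873386322452313))
```

Run:
```python
from h import *
print(plane("scene",[(231.3,175.2)],0.112),plane("scene",[(270.4-0,163.0)],0.05))
print(plane("top",[(225+130/4.643-.5,196+130/4.643-.5)],0.112),plane("top",[(158+(646-520)/4.643-.5,182+127/4.643-.5)],0.05))
# lid knob top colour
print(plane("scene",[(189+(386-260)/4.643-.5,225+(370-260)/4.643-.5)],0.028),plane("top",[(302+(397-260)/4.643-.5,171+130/4.643-.5)],0.028))
print(pts("top",np.load("top0.npy"))[198,245],pts("top",np.load("top0.npy"))[208,410])
```

```text
[[0.48901969 0.00565517 0.112     ]] [[0.53292352 0.20847459 0.05      ]]
[[0.48663962 0.00989579 0.112     ]] [[0.52977613 0.21144724 0.05      ]]
[[ 0.57035983 -0.22986091  0.028     ]] [[ 0.56818094 -0.22708853  0.028     ]]
[0.56921684 0.03459038 0.00508625] [ 0.54142026 -0.46925663  0.03021067]
```

apply_moves --moves '[{"tx": 0,"ty": -1,"az": -1,"fingers": -1},{"tx": 0,"ty": -1,"az": -1,"fingers": -1},{"tx": 0,"ty": -1,"az": -1,"fingers": -1},{"tx": 0,"ty": -1,"az": -1,"fingers": -1},{"tx": 0,"ty": -1,"az": -1,"fingers": -1}]' --newtons 40

```text
schema error: expected keys tx, ty, tz, ax, ay, az, fingers
```

apply_moves --moves '[{"tx": 0,"ty": -1,"tz": 0,"ax": 0,"ay": 0,"az": -1,"fingers": -1},{"tx": 0,"ty": -1,"tz": 0,"ax": 0,"ay": 0,"az": -1,"fingers": -1},{"tx": 0,"ty": -1,"tz": 0,"ax": 0,"ay": 0,"az": -1,"fingers": -1},{"tx": 0,"ty": -1,"tz": 0,"ax": 0,"ay": 0,"az": -1,"fingers": -1},{"tx": 0,"ty": -1,"tz": 0,"ax": 0,"ay": 0,"az": -1,"fingers": -1}]' --newtons 40

```text
time: 0.72
tool_pos: [0.3379, -0.4015, 0.3014]
tool_rot: [[0.693, -0.721, -0.003], [-0.721, -0.693, 0.004], [-0.005, -0.001, -1.0]]
wrist_force: [-0.2, -0.9, 0.5]
width: 0.0856
```

apply_moves --moves '[{"tx": 0,"ty": -1,"tz": 0,"ax": 0,"ay": 0,"az": -1,"fingers": -1},{"tx": 0,"ty": -1,"tz": 0,"ax": 0,"ay": 0,"az": -1,"fingers": -1},{"tx": 0,"ty": -1,"tz": 0,"ax": 0,"ay": 0,"az": -1,"fingers": -1},{"tx": 0,"ty": -1,"tz": 0,"ax": 0,"ay": 0,"az": -1,"fingers": -1},{"tx": 0,"ty": -1,"tz": 0,"ax": 0,"ay": 0,"az": -1,"fingers": -1}]'

```text
time: 1.35
tool_pos: [0.4324, -0.2795, 0.2996]
tool_rot: [[0.903, -0.43, -0.006], [-0.43, -0.903, 0.006], [-0.008, -0.003, -1.0]]
wrist_force: [-0.1, -0.4, 0.7]
width: 0.0854
```

apply_moves --moves '[{"tx": 0.79,"ty": -0.57,"tz": 0.6,"ax": 0,"ay": 0,"az": -1,"fingers": -0.3},{"tx": 0.79,"ty": -0.57,"tz": 0.6,"ax": 0,"ay": 0,"az": -1,"fingers": -0.3},{"tx": 0.79,"ty": -0.57,"tz": 0.6,"ax": 0,"ay": 0,"az": -1,"fingers": -0.3},{"tx": 0.79,"ty": -0.57,"tz": 0.6,"ax": 0,"ay": 0,"az": -1,"fingers": -0.3},{"tx": 0.79,"ty": -0.57,"tz": 0.6,"ax": 0,"ay": 0,"az": -1,"fingers": -0.3}]'

```text
time: 1.98
tool_pos: [0.5733, -0.2295, 0.2069]
tool_rot: [[0.997, -0.083, -0.005], [-0.083, -0.997, 0.006], [-0.006, -0.005, -1.0]]
wrist_force: [-0.0, -0.9, 0.1]
width: 0.0556
```

apply_moves --moves '[{"tx": 0,"ty": 0,"tz": 0.6,"ax": 0,"ay": 0,"az": -0.7,"fingers": -0.3},{"tx": 0,"ty": 0,"tz": 0,"ax": 0,"ay": 0,"az": -0.7,"fingers": -0.3},{"tx": 0,"ty": 0,"tz": 0,"ax": 0,"ay": 0,"az": 0,"fingers": -0.3}]'

```text
time: 2.35
tool_pos: [0.574, -0.2274, 0.1844]
tool_rot: [[1.0, 0.021, -0.01], [0.021, -1.0, 0.008], [-0.01, -0.008, -1.0]]
wrist_force: [0.0, -0.3, -0.4]
width: 0.0556
```

```bash
cat > shot.py <<'E'
import sys
from h import *
tag=sys.argv[1]; P=np.array(eval(sys.argv[2]),float); s=int(sys.argv[3]) if len(sys.argv)>3 else 36
row=[]
for n in("top","scene"):
    p,d=viewer.capture(n); cv2.imwrite(f"pics/{n}_{tag}.png",p); np.save(f"{n}_{tag}.npy",d)
    u,v=np.round(proj(n,P)[0]).astype(int); u=np.clip(u,s,511-s); v=np.clip(v,s,383-s); print(n,"crop origin",u-s,v-s,"scale",390/(2*s))
    row.append(cv2.resize(p[v-s:v+s,u-s:u+s],(390,390),interpolation=cv2.INTER_CUBIC))
cv2.imwrite(f"pics/{tag}.png",np.hstack(row))
o=monitor.get_obs(); print(o["time"],o["tool_pos"],o["tool_rot"],o["wrist_force"],o["width"])
E
python3 shot.py a "[.569,-.2275,.06]" 40
```

```text
top crop origin 293 157 scale 4.875
scene crop origin 175 200 scale 4.875
2.45 [ 0.57391699 -0.22749385  0.18471475] [[ 0.99974496  0.02014676 -0.01020409]
 [ 0.0202295  -0.99976279  0.00807064]
 [-0.01003907 -0.008275   -0.99991537]] [ 0.48508608 -0.31889487  0.25707328] 0.05536699459993258
```

View pics/a.png

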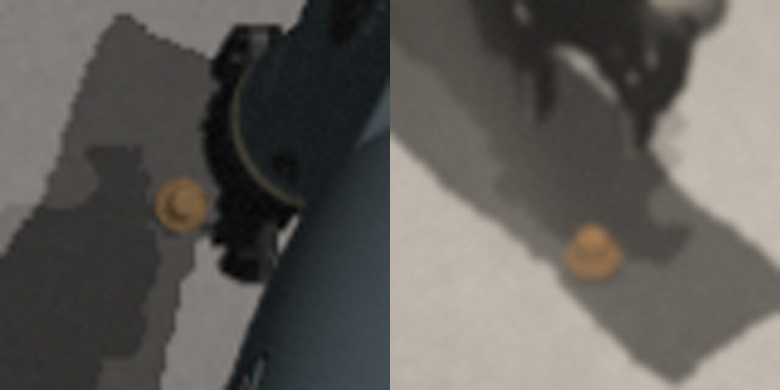

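Run:
```python
from h import *
f=lambda u,v:(175+(u-390)/4.875-.5,200+v/4.875-.5)
for z in (.112,.118):print(plane("scene",[f(543,120),f(644,148),f(593,134)],z))
print(proj("scene",[[.601,-.227,.115],[.545,-.227,.115]]), f(543,120),f(644,148))
print(plane("scene",[f(593,240)],.028),plane("scene",[f(592,262)],.008))
print(plane("top",[(293+182/4.875-.5,157+203/4.875-.5)],.024))
```

```text
[[ 0.54337382 -0.22940936  0.112     ]
 [ 0.60731054 -0.22219595  0.112     ]
 [ 0.57533525 -0.22591365  0.112     ]]
[[ 0.54728508 -0.23461701  0.118     ]
 [ 0.61075288 -0.2274565   0.118     ]
 [ 0.5790121  -0.23114693  0.118     ]]
[[223.71889091 229.4044628 ]
 [206.75774884 223.00438574]] (205.8846153846154, 224.1153846153846) (226.6025641025641, 229.85897435897436)
[[ 0.57281297 -0.23101123  0.028     ]] [[ 0.57079935 -0.23109864  0.008     ]]
[[ 0.56968747 -0.22436105  0.024     ]]
```

apply_moves --moves '[{"tx": -0.17,"ty": 0.03,"tz": 0.3,"ax": -0.12,"ay": 0.14,"az": 0.28,"fingers": -0.3},{"tx": 0,"ty": 0,"tz": 0.8,"ax": 0,"ay": 0,"az": 0,"fingers": -0.3},{"tx": 0,"ty": 0,"tz": 0.8,"ax": 0,"ay": 0,"az": 0,"fingers": -0.3},{"tx": 0,"ty": 0,"tz": 0.7,"ax": 0,"ay": 0,"az": 0,"fingers": -0.3},{"tx": 0,"ty": 0,"tz": 0.2,"ax": 0,"ay": 0,"az": 0,"fingers": -0.3}]'

```text
time: 3.08
tool_pos: [0.5693, -0.2298, 0.1013]
tool_rot: [[1.0, -0.006, 0.005], [-0.006, -1.0, -0.002], [0.005, 0.002, -1.0]]
wrist_force: [-0.0, 0.3, -0.6]
width: 0.0558
```

apply_moves --moves '[{"tx": 0,"ty": -0.05,"tz": 0.35,"ax": 0.02,"ay": -0.06,"az": 0,"fingers": -0.3},{"tx": 0,"ty": 0,"tz": 0.08,"ax": 0,"ay": 0,"az": 0,"fingers": -0.3},{"tx": 0,"ty": 0,"tz": 0,"ax": 0,"ay": 0,"az": 0,"fingers": 0.0}]'

```text
time: 3.45
tool_pos: [0.57, -0.2286, 0.089]
tool_rot: [[1.0, -0.007, 0.002], [-0.007, -1.0, -0.002], [0.002, 0.002, -1.0]]
wrist_force: [-0.2, 0.7, -0.3]
width: 0.0428
```

```bash
python3 shot.py b "[.569,-.2285,.03]" 24
```

```text
top crop origin 308 174 scale 8.125
scene crop origin 191 223 scale 8.125
3.55 [ 0.57005652 -0.22865238  0.08915411] [[ 0.99997165 -0.00727549  0.00194112]
 [-0.00727234 -0.99997224 -0.00162237]
 [ 0.00195287  0.0016082  -0.9999968 ]] [-0.04705166 -0.141935    0.00490311] 0.042572628900961036
```

View pics/b.png

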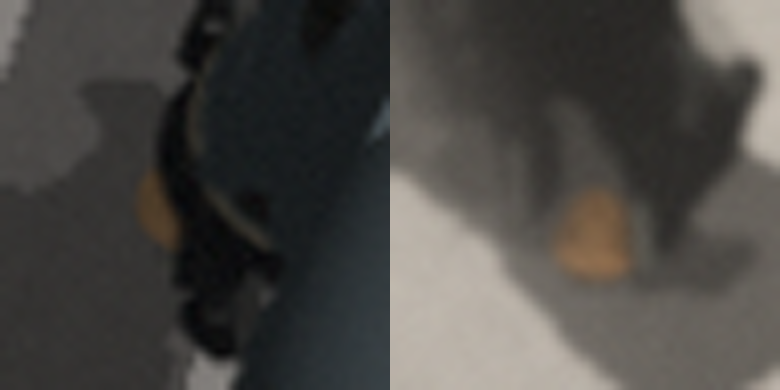

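apply_moves --moves '[{"tx": 0,"ty": 0,"tz": 0.05,"ax": 0,"ay": 0,"az": 0,"fingers": 0.3},{"tx": 0,"ty": 0,"tz": 0,"ax": 0,"ay": 0,"az": 0,"fingers": 0.7},{"tx": 0,"ty": 0,"tz": 0,"ax": 0,"ay": 0,"az": 0,"fingers": 1},{"tx": 0,"ty": 0,"tz": 0,"ax": 0,"ay": 0,"az": 0,"fingers": 1}]'

```text
time: 4.05
tool_pos: [0.5704, -0.2288, 0.0884]
tool_rot: [[1.0, -0.007, 0.003], [-0.007, -1.0, -0.002], [0.003, 0.002, -1.0]]
wrist_force: [-0.2, -0.2, -0.4]
width: 0.0159
```

apply_moves --moves '[{"tx": 0,"ty": 0,"tz": 0,"ax": 0,"ay": 0,"az": 0,"fingers": 1},{"tx": 0,"ty": 0,"tz": -0.5,"ax": 0,"ay": 0,"az": 0,"fingers": 1},{"tx": 0,"ty": 0,"tz": -0.8,"ax": 0,"ay": 0,"az": 0,"fingers": 1},{"tx": 0,"ty": 0,"tz": -1,"ax": 0,"ay": 0,"az": 0,"fingers": 1}]'

```text
time: 4.55
tool_pos: [0.5691, -0.2282, 0.1589]
tool_rot: [[1.0, -0.007, -0.001], [-0.007, -1.0, -0.001], [-0.001, 0.001, -1.0]]
wrist_force: [0.8, -0.6, -1.0]
width: 0.0161
```

```bash
python3 shot.py c "[.569,-.2285,.09]" 24
```

```text
top crop origin 312 172 scale 8.125
scene crop origin 190 208 scale 8.125
4.65 [ 0.57094888 -0.22897466  0.16197003] [[ 0.99995706 -0.00738952  0.0055918 ]
 [-0.00737209 -0.99996792 -0.00313109]
 [ 0.00561475  0.00308973 -0.99997946]] [ 0.92939414  0.4807975  -0.50500297] 0.015732250381771132
```

View pics/c.png

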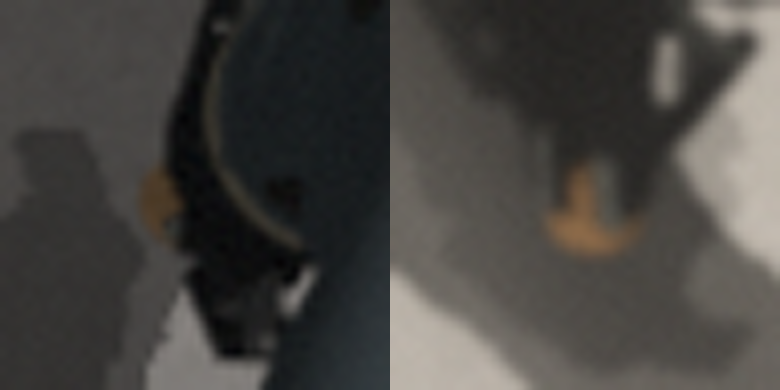

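Run:
```python
from h import *
g=lambda u,v:(190+(u-390)/8.125-.5,208+v/8.125-.5)
print(plane("scene",[g(594,222)],.0845), proj("scene",[[.5705,-.229,.0845]]),g(594,222))
# bottom edge of disc nearest the camera
print(proj("scene",[[.5705+.017*.47,-.229-.017*.88,.0795]]),g(594,256))
b=lambda u,v:(312+u/8.125-.5,172+v/8.125-.5)
# top: visible disc left edge (max +y)
print(proj("top",[[.5705,-.229+.017,.0845]]),b(138,205))
```

```text
[[ 0.57177152 -0.23141232  0.0845    ]] [[214.68068941 234.14824999]] (214.6076923076923, 234.8230769230769)
[[214.36224948 239.64787346]] (214.6076923076923, 239.0076923076923)
[[329.91299927 195.50036783]] (328.4846153846154, 196.73076923076923)
```

apply_moves --moves '[{"tx": 0,"ty": 0,"tz": -0.9,"ax": 0,"ay": 0,"az": 0,"fingers": 1},{"tx": 0,"ty": -0.3,"tz": -0.9,"ax": 0,"ay": 0,"az": 0,"fingers": 1},{"tx": -0.3,"ty": -0.8,"tz": -0.5,"ax": 0,"ay": 0,"az": 0,"fingers": 1},{"tx": -0.4,"ty": -1,"tz": 0,"ax": 0,"ay": 0,"az": 0,"fingers": 1},{"tx": -0.4,"ty": -1,"tz": 0,"ax": 0,"ay": 0,"az": 0,"fingers": 1}]'

```text
time: 5.28
tool_pos: [0.536, -0.1323, 0.2331]
tool_rot: [[1.0, -0.01, 0.006], [-0.01, -1.0, -0.003], [0.006, 0.003, -1.0]]
wrist_force: [-0.2, 0.4, -0.5]
width: 0.016
```

apply_moves --moves '[{"tx": -0.4,"ty": -1,"tz": 0,"ax": 0,"ay": 0,"az": 0,"fingers": 1},{"tx": -0.4,"ty": -1,"tz": 0,"ax": 0,"ay": 0,"az": 0,"fingers": 1},{"tx": -0.4,"ty": -1,"tz": 0,"ax": 0,"ay": 0,"az": 0,"fingers": 1},{"tx": -0.4,"ty": -1,"tz": 0,"ax": 0,"ay": 0,"az": 0,"fingers": 1},{"tx": 0,"ty": 0,"tz": 0,"ax": 0,"ay": 0,"az": 0,"fingers": 1}]'

```text
time: 5.9
tool_pos: [0.4806, -0.002, 0.2316]
tool_rot: [[1.0, -0.005, 0.002], [-0.005, -1.0, -0.001], [0.002, 0.001, -1.0]]
wrist_force: [-0.1, -0.5, -0.5]
width: 0.0158
```

apply_moves --moves '[{"tx": 0.25,"ty": -0.33,"tz": 0.2,"ax": 0,"ay": 0,"az": 0,"fingers": 1},{"tx": 0,"ty": 0,"tz": 0.2,"ax": 0,"ay": 0,"az": 0,"fingers": 1},{"tx": 0,"ty": 0,"tz": 0,"ax": 0,"ay": 0,"az": 0,"fingers": 1}]'

```text
time: 6.28
tool_pos: [0.4883, 0.0084, 0.2183]
tool_rot: [[1.0, -0.005, 0.002], [-0.005, -1.0, -0.001], [0.002, 0.001, -1.0]]
wrist_force: [0.3, 0.3, -0.1]
width: 0.016
```

```bash
python3 shot.py d "[.488,.008,.12]" 28
```

```text
top crop origin 225 195 scale 6.964285714285714
scene crop origin 203 145 scale 6.964285714285714
6.375 [0.4884677  0.00827367 0.21881237] [[ 0.99998259 -0.00545961  0.00224082]
 [-0.00545679 -0.99998431 -0.00126455]
 [ 0.00224769  0.0012523  -0.99999669]] [-0.0805273  -0.34263212 -0.67998774] 0.01599745117039992
```

View pics/d.png

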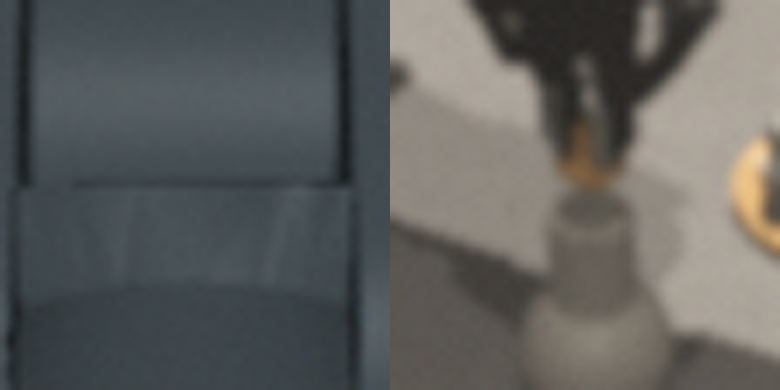

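Run:
```python
from h import *
c=np.array([.4885,.008]); d=np.array([.47,-.88])
for r,z in((17,.1385),(-21,.112),(21,.112),(-13,.112)):
    P=proj("scene",[[*(c+d*r/1000),z]])[0]; print(r,z,(P[0]-203+.5)*6.964+390,(P[1]-145+.5)*6.964)
p=cv2.imread("pics/scene_d.png")
crop=p[145+20:145+42,203+14:203+44]; cv2.imwrite("pics/d2.png",cv2.convertScaleAbs(cv2.resize(crop,(780,572),interpolation=cv2.INTER_NEAREST),alpha=1.5))
```

```text
17 0.1385 588.6326721232529 186.2499354233275
-21 0.112 593.8401806509889 184.7192719517614
21 0.112 590.3829159883867 237.63763178280908
-13 0.112 593.1945272143705 194.60692613366737
```

View pics/d2.png

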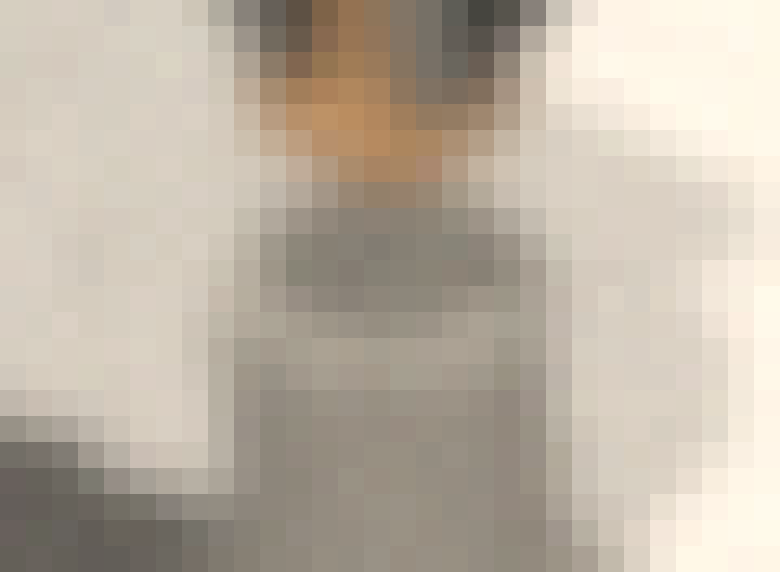

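apply_moves --moves '[{"tx": 0,"ty": 0,"tz": 0.35,"ax": 0,"ay": 0,"az": 0,"fingers": 1},{"tx": 0,"ty": 0,"tz": 0.2,"ax": 0,"ay": 0,"az": 0,"fingers": 1},{"tx": 0,"ty": 0,"tz": 0,"ax": 0,"ay": 0,"az": 0,"fingers": 1}]'

```text
time: 6.75
tool_pos: [0.4885, 0.0075, 0.2009]
tool_rot: [[1.0, -0.007, 0.002], [-0.007, -1.0, -0.001], [0.002, 0.001, -1.0]]
wrist_force: [0.2, -0.7, 0.3]
width: 0.0158
```

apply_moves --moves '[{"tx": 0,"ty": 0,"tz": 0.12,"ax": 0,"ay": 0,"az": 0,"fingers": 1},{"tx": 0,"ty": 0,"tz": 0,"ax": 0,"ay": 0,"az": 0,"fingers": 1}]'

```text
time: 7.0
tool_pos: [0.4886, 0.0074, 0.1971]
tool_rot: [[1.0, -0.007, 0.002], [-0.007, -1.0, -0.001], [0.002, 0.001, -1.0]]
wrist_force: [0.5, -0.1, 0.1]
width: 0.0157
```

apply_moves --moves '[{"tx": 0,"ty": 0,"tz": 0.08,"ax": 0,"ay": 0,"az": 0,"fingers": 1},{"tx": 0,"ty": 0,"tz": 0.05,"ax": 0,"ay": 0,"az": 0,"fingers": 1},{"tx": 0,"ty": 0,"tz": 0,"ax": 0,"ay": 0,"az": 0,"fingers": 1}]'

```text
time: 7.38
tool_pos: [0.4887, 0.0074, 0.1932]
tool_rot: [[1.0, -0.007, 0.002], [-0.007, -1.0, -0.001], [0.002, 0.001, -1.0]]
wrist_force: [0.4, 0.3, -1.0]
width: 0.0156
```

```bash
python3 shot.py e "[.488,.008,.12]" 20
```

```text
top crop origin 233 203 scale 9.75
scene crop origin 211 153 scale 9.75
7.475 [0.48878685 0.00742489 0.19334165] [[ 0.99997272 -0.00688788  0.0026659 ]
 [-0.00688434 -0.99997541 -0.00133282]
 [ 0.00267502  0.00131443 -0.99999556]] [-0.76657164 -0.00580466 -0.31816038] 0.015976309307934228
```

View pics/e.png

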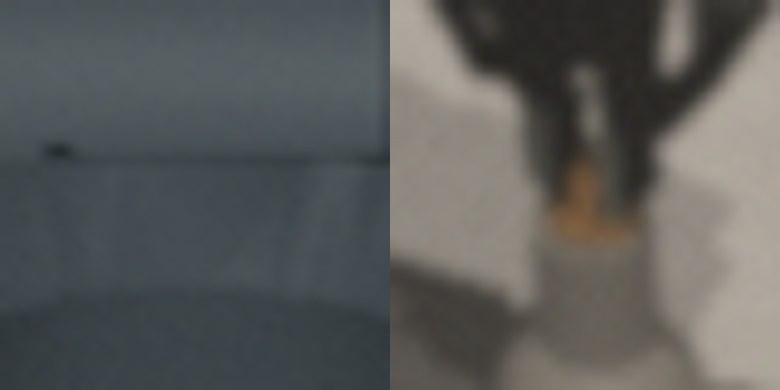

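apply_moves --moves '[{"tx": 0,"ty": 0,"tz": 0.04,"ax": 0,"ay": 0,"az": 0,"fingers": 1},{"tx": 0,"ty": 0,"tz": 0,"ax": 0,"ay": 0,"az": 0,"fingers": 0.6},{"tx": 0,"ty": 0,"tz": 0,"ax": 0,"ay": 0,"az": 0,"fingers": 0.3},{"tx": 0,"ty": 0,"tz": 0,"ax": 0,"ay": 0,"az": 0,"fingers": -0.3}]'

```text
time: 7.98
tool_pos: [0.4889, 0.0075, 0.1923]
tool_rot: [[1.0, -0.007, 0.003], [-0.007, -1.0, -0.001], [0.003, 0.001, -1.0]]
wrist_force: [-0.2, -0.7, -0.7]
width: 0.0469
```

apply_moves --moves '[{"tx": 0,"ty": 0,"tz": -0.3,"ax": 0,"ay": 0,"az": 0,"fingers": -0.8},{"tx": 0,"ty": 0,"tz": -0.8,"ax": 0,"ay": 0,"az": 0,"fingers": -0.8},{"tx": 0,"ty": 0,"tz": 0,"ax": 0,"ay": 0,"az": 0,"fingers": -0.8}]'

```text
time: 8.35
tool_pos: [0.4889, 0.0075, 0.2271]
tool_rot: [[1.0, -0.007, 0.003], [-0.007, -1.0, -0.001], [0.003, 0.001, -1.0]]
wrist_force: [0.5, -0.2, 0.3]
width: 0.0773
```

```bash
python3 shot.py f "[.488,.008,.12]" 20
```

```text
top crop origin 233 203 scale 9.75
scene crop origin 211 153 scale 9.75
8.45 [0.48794654 0.00746466 0.22534254] [[ 9.99976090e-01 -6.90459652e-03  3.82385295e-04]
 [-6.90405771e-03 -9.99975197e-01 -1.39291933e-03]
 [ 3.91993356e-04  1.39024602e-03 -9.99998957e-01]] [-0.79357089 -0.7753969  -0.12755439] 0.07687994071981545
```

View pics/f.png

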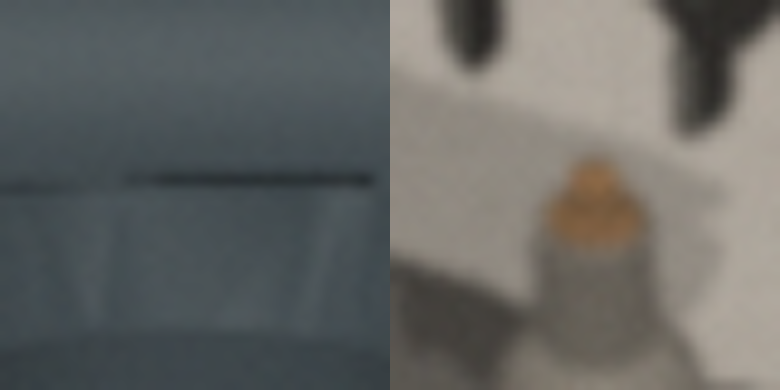

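apply_moves --moves '[{"tx": 0,"ty": -0.03,"tz": 0.5,"ax": 0,"ay": 0,"az": 0,"fingers": -0.9},{"tx": 0,"ty": 0,"tz": 0.8,"ax": 0,"ay": 0,"az": 0,"fingers": -0.9},{"tx": 0,"ty": 0,"tz": 0.8,"ax": 0,"ay": 0,"az": 0,"fingers": -0.9},{"tx": 0,"ty": 0,"tz": 0.6,"ax": 0,"ay": 0,"az": 0,"fingers": -0.9},{"tx": 0,"ty": 0,"tz": 0,"ax": 0,"ay": 0,"az": 0,"fingers": -0.9}]' --newtons 80

```text
time: 9.07
tool_pos: [0.4862, 0.0082, 0.1395]
tool_rot: [[1.0, -0.007, -0.003], [-0.007, -1.0, -0.001], [-0.003, 0.001, -1.0]]
wrist_force: [0.3, 0.0, -0.6]
width: 0.0809
```

apply_moves --moves '[{"tx": 0.07,"ty": 0,"tz": -0.1,"ax": 0,"ay": 0,"az": 0,"fingers": -0.4},{"tx": 0,"ty": 0,"tz": 0,"ax": 0,"ay": 0,"az": 0,"fingers": -0.2},{"tx": 0,"ty": 0,"tz": 0,"ax": 0,"ay": 0,"az": 0,"fingers": 0.0},{"tx": 0,"ty": 0,"tz": 0,"ax": 0,"ay": 0,"az": 0,"fingers": 0.3},{"tx": 0,"ty": 0,"tz": 0,"ax": 0,"ay": 0,"az": 0,"fingers": 0.6}]'

```text
time: 9.7
tool_pos: [0.489, 0.0082, 0.1443]
tool_rot: [[1.0, -0.007, -0.002], [-0.007, -1.0, -0.001], [-0.002, 0.001, -1.0]]
wrist_force: [0.5, 0.4, -3.5]
width: 0.0409
```

apply_moves --moves '[{"tx": 0,"ty": 0,"tz": 0,"ax": 0,"ay": 0,"az": 0,"fingers": 1},{"tx": 0,"ty": 0,"tz": 0,"ax": 0,"ay": 0,"az": 0,"fingers": 1}]'

```text
time: 9.95
tool_pos: [0.4889, 0.0082, 0.1443]
tool_rot: [[1.0, -0.007, -0.002], [-0.007, -1.0, -0.001], [-0.002, 0.001, -1.0]]
wrist_force: [-0.7, -0.9, -1.3]
width: 0.041
```

```bash
python3 shot.py g "[.488,.008,.10]" 24
```

```text
top crop origin 229 199 scale 8.125
scene crop origin 208 154 scale 8.125
10.05 [0.48890402 0.00820859 0.14425925] [[ 0.99997425 -0.00696337 -0.00173244]
 [-0.00696587 -0.9999747  -0.00144259]
 [-0.00172235  0.00145463 -0.99999746]] [ 0.1616259  -0.40843056 -0.48125574] 0.040566383751790086
```

View pics/g.png

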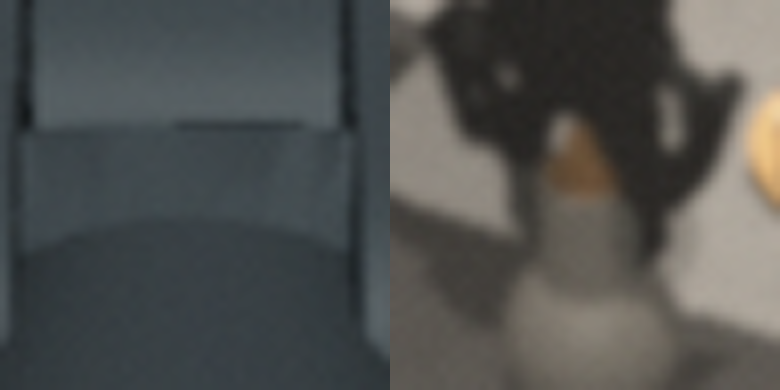

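apply_moves --moves '[{"tx": 0,"ty": 0,"tz": -0.3,"ax": 0,"ay": 0,"az": 0,"fingers": 1},{"tx": 0,"ty": 0,"tz": -0.6,"ax": 0,"ay": 0,"az": 0,"fingers": 1},{"tx": 0,"ty": 0,"tz": -0.8,"ax": 0,"ay": 0,"az": 0,"fingers": 1},{"tx": 0,"ty": 0,"tz": -0.8,"ax": 0,"ay": 0,"az": 0,"fingers": 1},{"tx": 0,"ty": 0,"tz": -0.5,"ax": 0,"ay": 0,"az": 0,"fingers": 1}]' --newtons 100

```text
time: 10.68
tool_pos: [0.4878, 0.0083, 0.2372]
tool_rot: [[1.0, -0.007, -0.006], [-0.007, -1.0, -0.001], [-0.006, 0.002, -1.0]]
wrist_force: [-0.3, -0.5, -4.2]
width: 0.0405
```

apply_moves --moves '[{"tx": 0.08,"ty": -0.4,"tz": 0,"ax": 0,"ay": 0,"az": 0,"fingers": 1},{"tx": 0.15,"ty": -0.7,"tz": 0,"ax": 0,"ay": 0,"az": 0,"fingers": 1},{"tx": 0.18,"ty": -0.9,"tz": 0,"ax": 0,"ay": 0,"az": 0,"fingers": 1},{"tx": 0.18,"ty": -0.9,"tz": 0,"ax": 0,"ay": 0,"az": 0,"fingers": 1},{"tx": 0.18,"ty": -0.9,"tz": 0,"ax": 0,"ay": 0,"az": 0,"fingers": 1}]'

```text
time: 11.3
tool_pos: [0.5119, 0.1266, 0.236]
tool_rot: [[1.0, -0.01, -0.006], [-0.01, -1.0, -0.001], [-0.006, 0.001, -1.0]]
wrist_force: [-0.3, -0.5, -3.5]
width: 0.0405
```

apply_moves --moves '[{"tx": 0.18,"ty": -0.9,"tz": 0,"ax": 0,"ay": 0.05,"az": 0,"fingers": 1},{"tx": 0.18,"ty": -0.9,"tz": 0,"ax": 0,"ay": 0.05,"az": 0,"fingers": 1},{"tx": 0.15,"ty": -0.7,"tz": 0,"ax": 0,"ay": 0,"az": 0,"fingers": 1},{"tx": 0.05,"ty": -0.2,"tz": 0,"ax": 0,"ay": 0,"az": 0,"fingers": 1},{"tx": 0,"ty": 0,"tz": 0,"ax": 0,"ay": 0,"az": 0,"fingers": 1}]'

```text
time: 11.92
tool_pos: [0.5284, 0.2142, 0.2321]
tool_rot: [[1.0, -0.006, -0.004], [-0.006, -1.0, -0.003], [-0.004, 0.003, -1.0]]
wrist_force: [-0.0, -0.3, -2.9]
width: 0.0407
```

```bash
python3 shot.py i "[.531,.21,.08]" 36
```

```text
top crop origin 147 172 scale 5.416666666666667
scene crop origin 234 120 scale 5.416666666666667
12.025 [0.52835734 0.21349697 0.23227208] [[ 0.99996369 -0.00734763 -0.0043156 ]
 [-0.00735943 -0.99996921 -0.00272518]
 [-0.00429545  0.00275685 -0.99998697]] [ 0.06780038  0.78119024 -3.48474699] 0.04066794645585946
```

View pics/i.png

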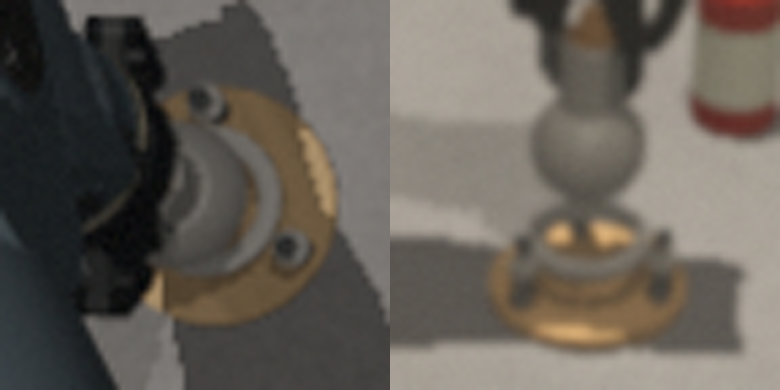

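Run:
```python
from h import *
q=lambda P:(proj("scene",P)-[234,120]+.5)*5.417+[390,0]
print("bulb pred",q([[.528,.2135,.1187]]),"ring pred",q([[.531,.210,.05]]), "base pred",q([[.531,.21,.012]]))
t=lambda P:(proj("top",P)-[147,172]+.5)*5.417
print("top bulb",t([[.528,.2135,.1187],[.528,.1755,.1187],[.528+.03,.2135-.03,.12]]),"ring",t([[.531,.21,.05],[.531,.168,.05]]))
```

```text
bulb pred [[588.8079952 143.6659841]] ring pred [[588.32600231 233.73884969]] base pred [[587.15058376 279.4687129 ]]
top bulb [[176.87763332 194.89637954]
 [250.95592819 195.85560754]
 [236.95206225 137.01406891]] ring [[209.31298506 200.13921517]
 [286.01060782 201.1270485 ]]
```

apply_moves --moves '[{"tx": 0.08,"ty": 0.08,"tz": 0.3,"ax": -0.03,"ay": 0.05,"az": 0,"fingers": 1},{"tx": 0,"ty": 0,"tz": 0.5,"ax": 0,"ay": 0,"az": 0,"fingers": 1},{"tx": 0,"ty": 0,"tz": 0.3,"ax": 0,"ay": 0,"az": 0,"fingers": 1},{"tx": 0,"ty": 0,"tz": 0.1,"ax": 0,"ay": 0,"az": 0,"fingers": 1},{"tx": 0,"ty": 0,"tz": 0,"ax": 0,"ay": 0,"az": 0,"fingers": 1}]'

```text
time: 12.65
tool_pos: [0.5304, 0.2085, 0.1932]
tool_rot: [[1.0, -0.01, -0.002], [-0.01, -1.0, -0.006], [-0.002, 0.006, -1.0]]
wrist_force: [0.2, 0.3, -2.7]
width: 0.0403
```

```bash
python3 shot.py j "[.531,.21,.08]" 28
```

```text
top crop origin 155 180 scale 6.964285714285714
scene crop origin 242 128 scale 6.964285714285714
12.75 [0.53059273 0.20863494 0.19368743] [[ 0.99994853 -0.01008814 -0.00108152]
 [-0.0100939  -0.99993416 -0.00545826]
 [-0.00102638  0.00546889 -0.99998452]] [-0.06386669  0.14370897 -4.18434294] 0.04039710315009765
```

View pics/j.png

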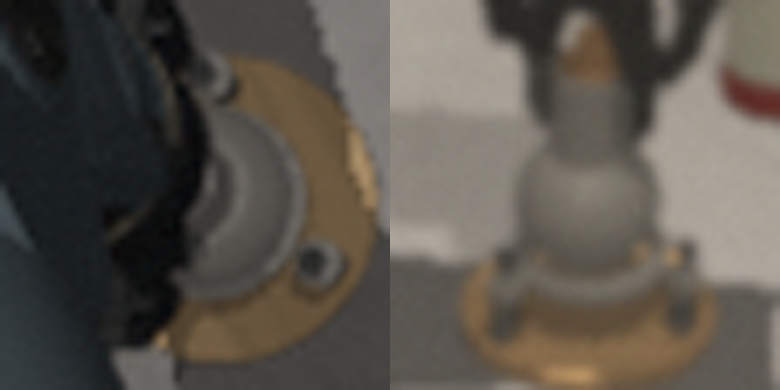

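apply_moves --moves '[{"tx": 0,"ty": -0.05,"tz": 0.1,"ax": -0.07,"ay": 0,"az": 0,"fingers": 1},{"tx": 0,"ty": 0,"tz": 0.1,"ax": 0,"ay": 0,"az": 0,"fingers": 1},{"tx": 0,"ty": 0,"tz": 0.1,"ax": 0,"ay": 0,"az": 0,"fingers": 1},{"tx": 0,"ty": 0,"tz": 0,"ax": 0,"ay": 0,"az": 0,"fingers": 1}]'

```text
time: 13.25
tool_pos: [0.5311, 0.2112, 0.1859]
tool_rot: [[1.0, -0.009, 0.001], [-0.009, -1.0, -0.008], [0.001, 0.008, -1.0]]
wrist_force: [-1.8, 1.5, 3.8]
width: 0.0409
```

apply_moves --moves '[{"tx": -0.02,"ty": -0.02,"tz": 0.05,"ax": 0.08,"ay": 0,"az": 0,"fingers": 1},{"tx": 0,"ty": 0,"tz": 0,"ax": 0,"ay": 0,"az": 0,"fingers": 1},{"tx": 0,"ty": 0,"tz": 0.15,"ax": 0,"ay": 0,"az": 0,"fingers": 1},{"tx": 0,"ty": 0,"tz": 0.15,"ax": 0,"ay": 0,"az": 0,"fingers": 1},{"tx": 0,"ty": 0,"tz": 0,"ax": 0,"ay": 0,"az": 0,"fingers": 1}]' --newtons 120

```text
time: 13.88
tool_pos: [0.5305, 0.2118, 0.176]
tool_rot: [[1.0, -0.009, 0.003], [-0.009, -1.0, -0.002], [0.003, 0.002, -1.0]]
wrist_force: [-4.1, 0.4, 7.3]
width: 0.0404
```

```bash
python3 shot.py k "[.531,.21,.08]" 28
```

```text
top crop origin 155 180 scale 6.964285714285714
scene crop origin 242 128 scale 6.964285714285714
13.975 [0.5305308  0.21182168 0.17622361] [[ 0.99995181 -0.00936211  0.00295599]
 [-0.00935718 -0.99995482 -0.00167586]
 [ 0.00297154  0.00164812 -0.99999423]] [-3.51098631  1.89960174  7.50225194] 0.04011461650957806
```

View pics/k.png

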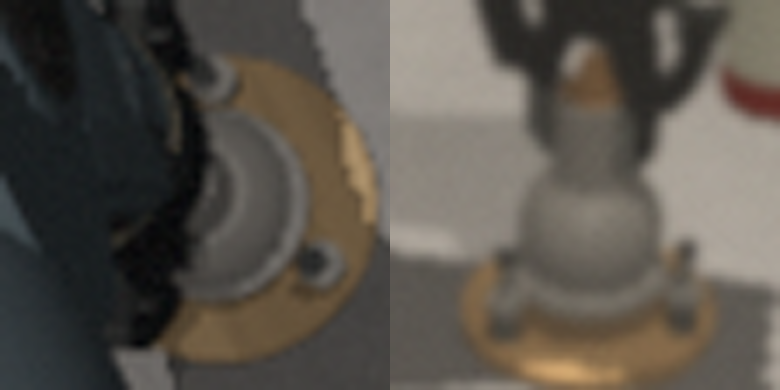

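apply_moves --moves '[{"tx": -0.04,"ty": -0.02,"tz": 0.15,"ax": 0,"ay": -0.03,"az": 0,"fingers": 1},{"tx": -0.02,"ty": 0,"tz": 0.15,"ax": 0,"ay": 0,"az": 0,"fingers": 1},{"tx": 0,"ty": 0,"tz": 0.05,"ax": 0,"ay": 0,"az": 0,"fingers": 1},{"tx": 0,"ty": 0,"tz": 0,"ax": 0,"ay": 0,"az": 0,"fingers": 1}]'

```text
time: 14.48
tool_pos: [0.5301, 0.2119, 0.1676]
tool_rot: [[1.0, -0.01, 0.006], [-0.01, -1.0, -0.002], [0.006, 0.002, -1.0]]
wrist_force: [-4.6, 0.2, 12.1]
width: 0.0405
```

apply_moves --moves '[{"tx": -0.03,"ty": 0,"tz": 0.1,"ax": 0,"ay": -0.08,"az": 0,"fingers": 1},{"tx": 0,"ty": 0,"tz": 0.06,"ax": 0,"ay": 0,"az": 0,"fingers": 1},{"tx": 0,"ty": 0,"tz": 0,"ax": 0,"ay": 0,"az": 0,"fingers": 1}]'

```text
time: 14.85
tool_pos: [0.5303, 0.2119, 0.166]
tool_rot: [[1.0, -0.011, 0.005], [-0.011, -1.0, -0.001], [0.005, 0.001, -1.0]]
wrist_force: [-6.6, -1.1, 12.4]
width: 0.04
```

apply_moves --moves '[{"tx": -0.05,"ty": 0,"tz": 0.12,"ax": 0,"ay": 0,"az": 0,"fingers": 1},{"tx": -0.03,"ty": 0,"tz": 0.12,"ax": 0,"ay": 0,"az": 0,"fingers": 1},{"tx": 0,"ty": 0,"tz": 0.08,"ax": 0,"ay": 0,"az": 0,"fingers": 1}]'

```text
time: 15.22
tool_pos: [0.5293, 0.2119, 0.165]
tool_rot: [[1.0, -0.011, 0.015], [-0.011, -1.0, 0.002], [0.015, -0.002, -1.0]]
wrist_force: [-11.9, -2.6, 26.2]
width: 0.0404
```

```bash
python3 shot.py l "[.531,.21,.08]" 28
```

```text
top crop origin 155 180 scale 6.964285714285714
scene crop origin 242 128 scale 6.964285714285714
15.325 [0.52929704 0.21189601 0.16496158] [[ 0.99982908 -0.0110832   0.01479764]
 [-0.01111207 -0.99993651  0.00187043]
 [ 0.01477597 -0.00203454 -0.99988876]] [-10.21947456  -3.87009536  31.75334131] 0.040004571053716936
```

View pics/l.png

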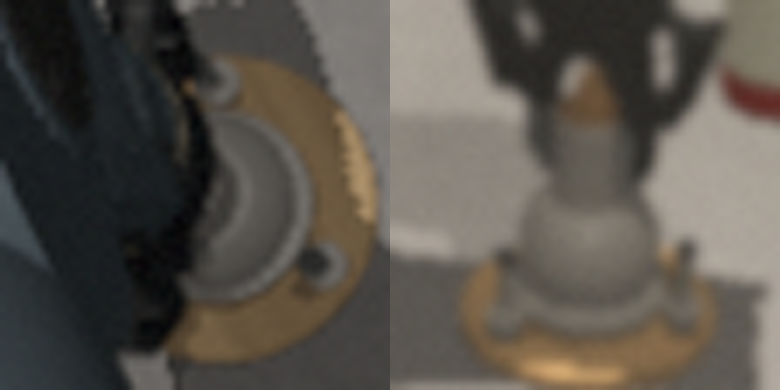

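Run:
```python
from h import *
for tag in "dl":
    d=np.load(f"top_{tag}.npy"); P=pts("top",d)
    # front ring arc visible in top at crop(310,200)->px
    for (r,a) in((.037,-90),(.037,-75),(.037,-105),(.036,-60)):
        z=.05 if tag=="d" else .03
        q=[.530+r*np.cos(np.radians(a)),.211+r*np.sin(np.radians(a)),z]
        u,v=np.round(proj("top",[q])[0]).astype(int); print(tag,a,(u,v),P[v,u])
d=np.load("scene_l.npy");P=pts("scene",d);c=proj("scene",[[.53,.211,.138]])[0].round().astype(int);
for v in range(c[1]-9,c[1]+18,2): print(v,P[v,c[0]].round(3),cv2.imread("pics/scene_l.png")[v,c[0]])
```

```text
d -90 (np.int64(197), np.int64(209)) [0.52981909 0.17478449 0.04993619]
d -75 (np.int64(197), np.int64(206)) [0.53853683 0.17475061 0.05194546]
d -105 (np.int64(197), np.int64(212)) [0.52079908 0.17416685 0.05202129]
d -60 (np.int64(195), np.int64(203)) [0.54730711 0.18088133 0.05246406]
l -90 (np.int64(198), np.int64(209)) [0.53104738 0.17420029 0.03477377]
l -75 (np.int64(198), np.int64(206)) [0.54022137 0.17476981 0.03298371]
l -105 (np.int64(198), np.int64(213)) [0.51942767 0.17469199 0.02919631]
l -60 (np.int64(197), np.int64(203)) [0.54917157 0.17796835 0.03366058]
133 [0.54  0.193 0.186] [37 41 41]
135 [0.535 0.203 0.171] [42 45 48]
137 [0.528 0.218 0.153] [61 72 84]
139 [0.537 0.2   0.157] [57 77 98]
141 [0.535 0.203 0.147] [ 56  80 104]
143 [0.533 0.21  0.135] [ 56  80 104]
145 [0.54  0.194 0.137] [ 64  83 101]
147 [0.538 0.2   0.125] [ 88  98 106]
149 [0.541 0.192 0.122] [85 94 99]
151 [0.541 0.194 0.113] [ 86  94 100]
153 [0.54  0.196 0.103] [ 87  95 101]
155 [0.538 0.201 0.091] [ 85  94 100]
157 [0.54  0.196 0.086] [ 90  99 105]
159 [0.543 0.191 0.081] [110 121 128]
```

Run:
```python
from h import *
for i in range(4):
    viewer.capture("scene"); o=monitor.get_obs(); print(o["time"],o["tool_pos"],o["wrist_force"],o["tool_rot"][:,2],o["width"])
```

```text
15.375 [0.52931028 0.21193999 0.16497192] [-10.32570331  -2.99432029  32.34091155] [ 0.0148166   0.00185988 -0.9998885 ] 0.04002880222126814
15.425 [0.52931575 0.2119097  0.16497285] [-10.8118839   -3.40931804  31.88804855] [ 0.01475085  0.0018315  -0.99988952] 0.040612082209134356
15.475 [0.52930877 0.21190488 0.16498664] [-10.788497    -3.45840925  31.68602237] [ 0.01474668  0.00184573 -0.99988956] 0.04040875428529189
15.525 [0.5293222  0.21192063 0.16496448] [-11.68374431  -2.83845222  33.67420486] [ 0.01472399  0.0018539  -0.99988988] 0.040405761634992376
```

The force, pose and grip are all steady on the stop, so I'm handing in.

```bash
python3 -c "
from station import order
print(order.hand_in())"
```

```text
the job is handed in; nothing more can be done
None
```

I set the lid on the flask, gripped the flask by its neck, lowered it into the cradle ring and pressed the ring down to its stop. I handed the job in at about 15.5 s with the flask still gripped and pressed; the station gave no verdict.

**Last checks**
- **Push:** it held steady at about 32 N upward on the wrist. The force rose sharply over the last millimetre of travel, which fits the ring reaching its stop.
- **Ring:** the depth image put the ring's top at about 0.033 m, against about 0.0515 m when free. That is roughly 19 mm down, and this reading is noisy by a few millimetres.
- **Flask:** the tool was tilted 0.015 rad from vertical. It was centred to about 2 mm on my estimate of the cradle's position.
- **Lid:** in the last picture it was on the rim and looked level, although the fingers hid part of it.
- **Bystanders:** I did not touch the mouse, drink bottle or scissors, but I did not measure them again at the end.

**What disagreed**
- **Cameras:** the two cameras differed by about 2 mm in x and 3–5 mm in y. I used averages, which matched the arm's own position.
- **Side force:** about 11 N of sideways force remained on the wrist at the end.
- **Travel:** the tool went about 23 mm from my estimate of first contact, against the ring's 20 mm. Either the contact estimate was off or the flask slipped slightly in the grip.

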